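Prop the lever bin open, bin the damaged carton, pack the tin

ROBOT

A 6-joint arm with a two-finger parallel gripper is mounted at the origin on the work surface. World frame = base frame: x ahead of the robot, y to its left, z up, the work surface at z = 0. Lengths are in m, angles in degrees, forces in N, time in s.
With the tool pointing down it reaches from about 0.375 to 0.9 m from the base axis. Payload 3.1 kg.
Tool frame: the origin (TCP) lies at the very end of the fingers, on their centre line; the grasp point (between the pads) lies 19 mm behind it; z points along the fingers, y is the line along which they close (so a half turn about z gives the same grasp; the last joint's range is limited). The gripper opens to 87 mm and grips with 3 to 60 N. Pads are 19 mm wide; open, the fingers measure 117 mm over their backs; the gripper's body (75 mm by 190 mm) begins 51 mm behind the grasp point.
Start: joints at [-85.056, 30.224, 82.088, -0, 67.689, -10.227], TCP at [0.164, -0.603, 0.223] pointing down, gripper open.
Joint ranges: [-176.69, 176.69], [-43.24, 126.21], [12.49, 139.97], [-82, 262], [0, 151.66], [-163.58, 163.58]. Speed limits (degrees/s): [159.86, 159.86, 180, 180, 180, 180].

INTERFACE

Orientations are given as a 3x3 rotation matrix whose columns are the frame's x, y, z axes.
In Python, from rig import bot gives the robot as it stands.
- The arm moves only by the tool move_arm, never from a script. Its argument "increments" is a list of rows, each an object with "xyz": the shift along the tool's x, y, z in mm, a list of three; "roll": the turn about the tool's z in rad; "grip": the opening in per cent of the stroke, from 0 (shut) to 100 (fully open). A call has 1 to 5 rows; each row shifts and turns the commanded pose from where the row before left it, along the tool's axes as they then stand; what a row does not reach is not made up. A row lasts 1/12 s, in which the tool goes at most 41.7 mm and 7.16 degrees, less where a joint would pass 70% of its speed; a pose out of reach is approached as far as the arm can. A call is refused whole if a number of a shift passes 41.7 or a number of a turn 0.125, either way. A call with a gripper value outside its range is refused whole. The fingers move at their own pace and stop on an object; the grip force is fixed at half the most. Time passes only in rows, so rows that do not move let the fingers close. It gives the time, the measured TCP pose, the force, the opening and the grip force at its end, in the units of the state.
- bot.read_state(): the state, without advancing time (a new reading comes with each control period).
- bot.capture(name): name is "side" or "top"; returns (picture, depth): 480x640x3 uint8, red, green, blue; 480x640 float32, m along the optical axis (not along the pixel's ray), 0 where there is no reading.
- bot.camera_model(name): a dict with "intrinsics" (3x3 intrinsics, pixels), "rvec" (rotation vector, rad) and "tvec" (3), from world to camera coordinates, as OpenCV has them. Camera axes: x right, y down, z forward; pixel columns grow to the right and rows downward; lengths in m; the calibration is good to about 2 mm. A picture is of the moment at which its call begins. camera_model takes no time and is no camera call.
- bot.hand_in(): hands the job in; it is judged then, once.
Trained networks look in the newest picture that a camera, given by its name, has taken for a name from the list of things; names that differ only in an ending like _2 or _b are one class to them, and where a whole thing is asked for, a point or a joint stands for the part that bears it (a point fixed in the world has none). Each returns a list of dicts, best first, with "conf" (0 to 1); they miss things now and then, are a little off and sometimes report something else, mostly with a low value. They report only what shows in the picture. A call takes as long as a camera call. They do not tell look-alikes from the thing itself.
- bot.spot_in(label, camera): "at" ([x, y, z] in m, in the coordinates of the camera as it stood for that picture, good to about 4 mm: the middle of the surface that is visible of it).
- bot.trace(label, camera): "mask" (480x640 bool, what is visible of it).
The state is a dict: "time_s": time; "joint_positions": joint angles; "qvel": joint speeds; "tau": joint torques, N m; "position": TCP position; "tcp_rot": TCP orientation; "force": force on the tool from outside, world axes, zero at the start; "moment": the same for the moment, N m; "opening": opening from 0.0 (shut) to 1.0 (fully open); "grasp_force": force on a finger pad.
Only numpy, scipy, OpenCV 4.12 (cv2) and the standard library are available. Lean on these libraries where they do the work, as an engineer would, in place of code of your own. Each camera call takes 0.05 s, during which the arm holds its last target. There are 200 camera calls.

TASK

Stand the red tin on the bin's red lever pad so that its weight alone presses the lever down and holds the lid up, then put the damaged yellow carton into the open bin and let go of it. After that take the tin off the lever so that the lid closes, and stand the tin upright on the floor of the black parcel crate, beside the blue box. Never tip the tin over, and leave the blue box, the jar and the cup where they are.

Things in the scene. Friction and masses are not known exactly. Their poses are not given: they have to be found in the camera images.
- bin: Fixed grey table-top bin, outer size 180 (x) x 210 (y) x 185 high, open-topped under its green lid, walls 5 thick, on a black plinth 45 high; inner floor 50 above the table. Origin: centre of its underside on the table. Its front (lever side) is its -x side and the lid hinge runs along its upper rear (+x) edge. Turned about the vertical by its yaw (up to 0.35 rad).
- bin_mouth (a point): Centre of the bin's open mouth, level with its rim, 185 above the table. The mouth measures 170 (bin x) x 200 (bin y).
- lever_pad (a point): Centre of the top face of the red lever pad, 90 (bin x) x 100 (bin y) x 8 thick, in front of the bin at its foot, 85 from the bin's front face when down. It moves with the lever. Lever up: the centre of the pad is about 53 above the table, 169 from the origin of the bin along bin -x, and it slopes 0.30 rad (outer end high). Lever fully down: it is level, its centre 22 above the table, 175 from the bin's origin along bin -x.
- lever (a joint): Lever angle (rad): 0 = up (lid closed), 0.30 = fully down (lid open). Sprung and damped: about 2.5 N down at the centre of the pad just moves it, 3 to 3.5 N opens the lid in 1 to 2 s; the standing tin's weight is enough to push it down and hold it. It rises by itself and shuts the lid within about 1 s when unloaded.
- lid (a joint): Lid angle (rad): 0 = closed, 1.4 = raised nearly upright on the rear edge. Linked to the lever, lid = 4.67 x lever. The lid is a green plate 188 x 218 x 4, just above the rim; raised, it stands about 190 above the rim on the rear side.
- tin: Full food tin, loose, red label with a yellow band, bright steel ends; upright cylinder 64 diameter (label 65), 105 high, about 0.4 to 0.55 kg. Origin: centre of its underside; z up. Starts standing on the blue tray.
- pack: Damaged carton, loose, yellow with orange panels and one brown soiled upper corner; 75 (its x) x 45 (its y) x 110 high, 0.15 to 0.28 kg. Origin: centre of its underside; z up. Starts standing on the blue tray.
- pack_center (a point): Middle of the damaged carton, 55 above its underside.
- tray: Fixed blue sorting tray, 270 (x) x 170 (y), floor 5 thick, rim 18 high, to the left or right of the bin. Origin: centre of its underside. The tin and the damaged carton start on it, about 130 apart along its x, in either order.
- crate: Fixed black parcel crate, open at the top, 230 (x) x 170 (y) x 60 high, walls and floor 5 thick, on the other side of the bin from the tray. Origin: centre of its underside. The blue box stands in its +x half; its -x half is free.
- crate_free (a point): Middle of the free half of the crate's floor (5 above the table, 50 from the crate's origin along crate -x).
- parcel_box: Blue box standing in the crate, 55 (x) x 120 (y) x 85 high, loose. Origin: centre of its underside. Leave it alone.
- jar: Amber jar with a brass lid, 66 diameter, 110 high, loose bystander beyond the work. Origin: centre of its underside.
- cup: Brown cup, 80 across the rim, 100 high, loose bystander beyond the work. Origin: centre of its underside.
There are look-alikes about, which are no part of the job. There is more than one size of the tin; the job needs the smaller.

How it is judged (in metres and radians):
On the way, in this order (a step that is already met when the one before it is completed fails the run):
1. the tin stands free on the lever pad and its weight holds the lid up (above 1.2 rad) (horizontal distance between tin and lever_pad below 0.045 m and distance between tin and lever_pad below 0.05 m and angle between tin's own z axis and vertical below 0.15 rad and contact force between the fingers and tin below 0.3 N and value of joint lid above 1.2 rad), for 0.3 s.
2. the damaged carton is inside the bin, let go, while the tin still holds the lid up (x of pack_center in the frame of bin between -0.085 and 0.085 m and y of pack_center in the frame of bin between -0.1 and 0.1 m and z of pack_center in the frame of bin between 0.04 and 0.15 m and horizontal distance between tin and lever_pad below 0.045 m and distance between tin and lever_pad below 0.05 m and angle between tin's own z axis and vertical below 0.15 rad and contact force between the fingers and pack below 0.3 N and value of joint lid above 1.2 rad), for 0.2 s.
3. the tin is off the lever and the lid has closed (below 0.08 rad) over the carton (x of pack_center in the frame of bin between -0.085 and 0.085 m and y of pack_center in the frame of bin between -0.1 and 0.1 m and z of pack_center in the frame of bin between 0.04 and 0.15 m and distance between tin and lever_pad above 0.06 m and value of joint lid below 0.08 rad), for 0.2 s.
At the end, for the whole second after the job is handed in: The carton lies inside the bin, the lid is closed (below 0.08 rad), and the tin stands upright (within 0.12 rad) at rest on the floor of the crate (within 10 mm of it), let go (x of pack_center in the frame of bin between -0.085 and 0.085 m and y of pack_center in the frame of bin between -0.1 and 0.1 m and z of pack_center in the frame of bin between 0.04 and 0.15 m and x of tin in the frame of crate between -0.11 and 0.11 m and y of tin in the frame of crate between -0.08 and 0.08 m and z of tin in the frame of crate between -0.005 and 0.015 m and angle between tin's own z axis and vertical below 0.12 rad and value of joint lid below 0.08 rad and linear speed of tin below 0.02 m/s and linear speed of pack below 0.05 m/s); the robot touches nothing.
It fails at once if the tin is tipped over (more than 0.7 rad) (angle between tin's own z axis and vertical above 0.7 rad).
It fails at once if the blue box in the crate is moved more than 30 mm (distance of parcel_box from where it was at the start of the episode above 0.03 m).
It fails at once if the jar or the cup is moved more than 30 mm (distance of any of jar, cup from where it was at the start of the episode above 0.03 m).
It also fails if it takes over 72 s, if anything falls off the work surface, if the arm or the gripper's body presses on something with over 40 N, if the wrist force passes 120 N, or if a joint passes its speed limit or range.

## Working session

There is one attempt and no reset: what is moved stays moved. The work goes in short steps, Python scripts to look and compute and a tool call to move; the robot and the scene stay as the last step left them, time stands still between calls to the robot, and variables do not carry over. Pictures are saved under pics/ and viewed, at most 10 in all, crops included, and the job is handed in when it is done.

Besides the shell and the picture viewer there is one more tool, called after "Emit:" as name([rows], argument=value, ...), one row to a line, values as JSON. move_arm: Moves the arm, as the interface text tells. Its arguments: {"type":"object","properties":{"increments":{"type":"array"}},"required":["increments"]}

```bash
mkdir -p pics; cat > h.py <<'E'
import numpy as np, cv2
from rig import bot
def cam(n):
    m=bot.camera_model(n); R=cv2.Rodrigues(np.array(m["rvec"],float))[0]
    return np.array(m["intrinsics"]),R,np.array(m["tvec"],float).ravel()
def world(n,p):
    K,R,t=cam(n); return R.T@(np.array(p)-t)
def cloud(n,d):
    K,R,t=cam(n); v,u=np.mgrid[0:480,0:640]
    P=np.stack([(u-K[0,2])/K[0,0]*d,(v-K[1,2])/K[1,1]*d,d],-1)
    W=(P-t)@R; W[d<=0]=np.nan; return W
E
python3 - <<'E'
from h import *
for n in("top","side"):
    im,d=bot.capture(n); np.savez(n+"0.npz",im=im,d=d)
    cv2.imwrite(f"pics/{n}0.png",im[...,::-1])
    K,R,t=cam(n); print(n,-R.T@t,K[0,0])
    for l in["tin","pack","bin","lever_pad","tray","crate","parcel_box","jar","cup"]:
        print(l,[(round(x["conf"],2),world(n,x["at"]).round(3).tolist()) for x in bot.spot_in(l,n)][:4])
s=bot.read_state();print(s["time_s"],s["position"],s["tcp_rot"])
E
```

```text
top [0.40454038 0.01843398 1.46415956] 522.695370614454
tin [(0.86, [0.554, 0.334, 0.11]), (0.84, [0.718, 0.414, 0.139])]
pack [(0.79, [0.421, 0.315, 0.11]), (0.35, [0.592, 0.02, 0.191])]
bin [(0.7, [0.593, 0.02, 0.189])]
lever_pad [(0.76, [0.452, 0.029, 0.052])]
tray [(0.8, [0.487, 0.358, 0.002])]
crate [(0.87, [0.434, -0.363, 0.002])]
parcel_box [(0.87, [0.518, -0.356, 0.088]), (0.53, [0.688, -0.26, 0.108])]
jar []
cup [(0.93, [0.716, 0.266, 0.043]), (0.19, [0.414, 0.317, 0.108])]
side [0.0977585  0.76643134 0.80078181] 546.9773170645267
tin [(0.77, [0.537, 0.363, 0.088]), (0.77, [0.699, 0.442, 0.109])]
pack [(0.79, [0.406, 0.348, 0.091])]
bin [(0.89, [0.565, 0.074, 0.141])]
lever_pad [(0.71, [0.569, 0.073, 0.141]), (0.59, [0.448, 0.035, 0.053])]
tray [(0.64, [0.484, 0.385, 0.002])]
crate [(0.73, [0.44, -0.323, 0.024])]
parcel_box [(0.87, [0.504, -0.332, 0.083])]
jar [(0.88, [0.682, -0.252, 0.104]), (0.31, [0.503, -0.335, 0.083])]
cup [(0.81, [0.695, 0.272, 0.064])]
1.0 [ 0.16358202 -0.60319983  0.22257124] [[ 9.65142867e-01  2.61723606e-01 -3.35547535e-05]
 [ 2.61723606e-01 -9.65142867e-01 -2.25786930e-05]
 [-3.82945080e-05  1.30095934e-05 -9.99999999e-01]]
```

View pics/top0.png

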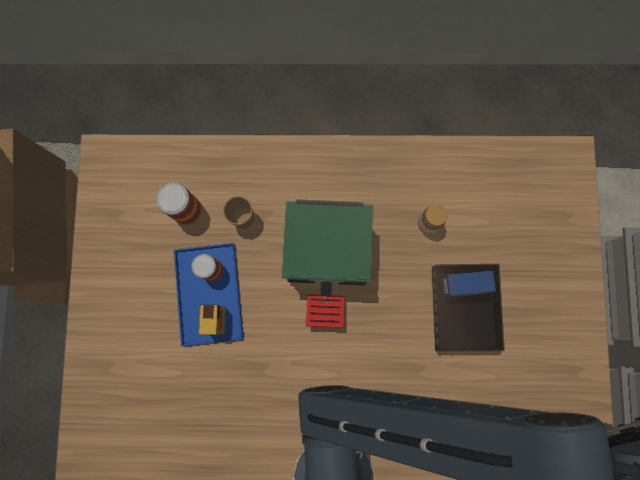

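View pics/side0.png

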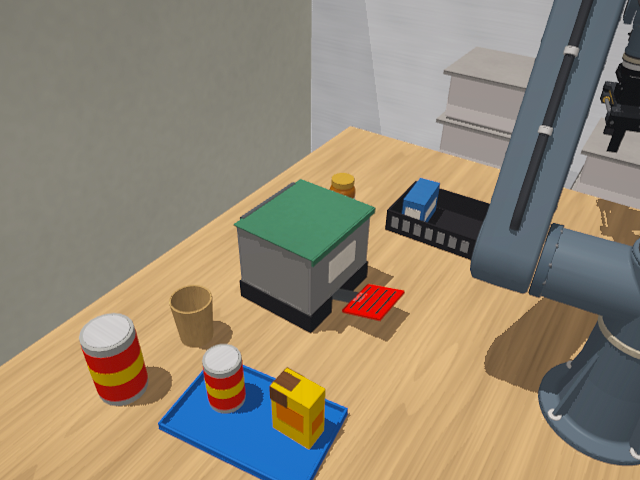

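```bash
python3 - <<'E'
from h import *
z=np.load("top0.npz"); im=z["im"];W=cloud("top",z["d"]);hsv=cv2.cvtColor(im,cv2.COLOR_RGB2HSV)
def rect(name,m):
    n,lab,st,_=cv2.connectedComponentsWithStats(m.astype(np.uint8))
    for i in range(1,n):
        if st[i,4]<150: continue
        P=W[lab==i]; 
        (c,s,a)=cv2.minAreaRect(P[:,:2].astype(np.float32)*1000)
        v,u=np.where(lab==i); print(name,st[i,4],"px",u.mean().round(),v.mean().round(),"c",np.round(c),"s",np.round(s),"a",round(a,1),"z",np.nanmedian(P[:,2]).round(3), "circ",[np.round(q) for q in cv2.minEnclosingCircle(P[:,:2].astype(np.float32)*1000)])
Z=np.nan_to_num(W[...,2])
rect("z100-116",(Z>.1)&(Z<.118)); rect("z130-150",(Z>.12)&(Z<.16)); rect("lid",(Z>.18)&(Z<.2))
H=hsv[...,0];S=hsv[...,1]
rect("red",((H<8)|(H>172))&(S>120)&(Z>.025)&(Z<.08))
rect("box",(Z>.075)&(Z<.095)); rect("craterim",(Z>.052)&(Z<.068)&(W[...,1]<-.2)); rect("trayrim",(Z>.012)&(Z<.025)&(W[...,1]>.15))
E
```

```text
z100-116 388 px 436.0 215.0 c [ 696. -266.] s [56. 59.] a 45.0 z 0.11 circ [array([ 697., -266.]), np.float64(30.0)]
z100-116 469 px 204.0 266.0 c [557. 344.] s [61. 63.] a 0.6 z 0.11 circ [array([557., 344.]), np.float64(32.0)]
z100-116 495 px 209.0 319.0 c [419. 326.] s [47. 74.] a 89.8 z 0.114 circ [array([418., 325.]), np.float64(43.0)]
z130-150 917 px 173.0 199.0 c [730. 425.] s [86. 86.] a 21.3 z 0.142 circ [array([730., 425.]), np.float64(45.0)]
lid 6922 px 328.0 240.0 c [616.  20.] s [218. 199.] a 87.9 z 0.19 circ [array([613.,  20.]), np.float64(144.0)]
red 1120 px 325.0 311.0 c [444.  26.] s [100.  87.] a 87.8 z 0.053 circ [array([444.,  25.]), np.float64(65.0)]
box 963 px 471.0 283.0 c [ 520. -358.] s [ 55. 122.] a 5.5 z 0.089 circ [array([ 520., -357.]), np.float64(65.0)]
craterim 698 px 471.0 307.0 c [ 458. -359.] s [230. 174.] a 0.8 z 0.059 circ [array([ 458., -361.]), np.float64(143.0)]
trayrim 610 px 207.0 293.0 c [490. 353.] s [270. 172.] a 7.2 z 0.017 circ [array([490., 353.]), np.float64(158.0)]
```

Candidates for the red tin in the top view are the small one on the tray at (204,266), z 0.110, about 63 mm across, and the large look-alike at (173,199), z 0.142, about 86 mm across. I choose the small one on the tray. The carton is at (209,319), the bin lid at (328,240), the lever pad at (325,311), the crate at (467,308) with the blue box at (471,283), the cup at (238,211) and the jar at (434,218).

```bash
python3 - <<'E'
import cv2
i=cv2.imread("pics/side0.png")[300:470,60:360]; cv2.imwrite("pics/crop1.png",cv2.resize(i,None,fx=2.5,fy=2.5,interpolation=2))
E
```

```text
(no output)
```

View pics/crop1.png

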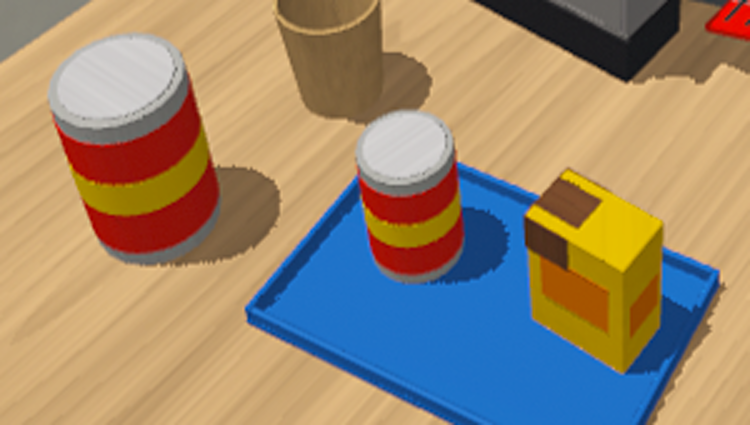

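Emit:
move_arm([
  {"xyz":[0,0,-25],"roll":0.1,"grip":100},
  {"xyz":[0,0,-25],"roll":0.1,"grip":100},
  {"xyz":[0,0,-27],"roll":0.065,"grip":100},
  {"xyz":[19,-34,0],"roll":0,"grip":100},
  {"xyz":[19,-34,0],"roll":0,"grip":100},
])

```text
time_s: 1.42
position: [0.2013, -0.5373, 0.3016]
tcp_rot: [[1.0, -0.003, 0.001], [-0.003, -1.0, -0.006], [0.001, 0.006, -1.0]]
force: [1.4, -0.3, -0.2]
opening: 1.002
grasp_force: 0.0
```

The crop shows the small tin standing on the blue tray at crop (410,195). The large look-alike is off the tray at (135,150), and the carton with the brown corner is at (595,270). The choice holds.

Emit:
move_arm([
  {"xyz":[19,-34,0],"roll":0,"grip":100},
  {"xyz":[19,-34,0],"roll":0,"grip":100},
  {"xyz":[19,-34,0],"roll":0,"grip":100},
  {"xyz":[19,-34,0],"roll":0,"grip":100},
  {"xyz":[19,-34,0],"roll":0,"grip":100},
])

```text
time_s: 1.83
position: [0.2972, -0.3635, 0.2997]
tcp_rot: [[1.0, -0.001, 0.0], [-0.001, -1.0, -0.0], [0.0, 0.0, -1.0]]
force: [-0.1, 0.5, -1.1]
opening: 0.999
grasp_force: 0.0
```

Emit:
move_arm([
  {"xyz":[19,-34,0],"roll":0,"grip":100},
  {"xyz":[19,-34,0],"roll":0,"grip":100},
  {"xyz":[19,-34,0],"roll":0,"grip":100},
  {"xyz":[19,-34,0],"roll":0,"grip":100},
  {"xyz":[19,-34,0],"roll":0,"grip":100},
])

```text
time_s: 2.25
position: [0.3922, -0.1935, 0.2999]
tcp_rot: [[1.0, -0.001, 0.001], [-0.001, -1.0, -0.001], [0.001, 0.001, -1.0]]
force: [0.5, -0.7, 0.0]
opening: 0.999
grasp_force: 0.0
```

Emit:
move_arm([
  {"xyz":[19,-34,0],"roll":0,"grip":100},
  {"xyz":[19,-34,0],"roll":0,"grip":100},
  {"xyz":[19,-34,0],"roll":0,"grip":100},
  {"xyz":[19,-34,0],"roll":0,"grip":100},
  {"xyz":[19,-34,0],"roll":0,"grip":100},
])

```text
time_s: 2.67
position: [0.4873, -0.0233, 0.2998]
tcp_rot: [[1.0, 0.0, 0.001], [0.0, -1.0, -0.0], [0.001, 0.0, -1.0]]
force: [0.7, -1.2, 0.4]
opening: 0.999
grasp_force: 0.0
```

Emit:
move_arm([
  {"xyz":[10,-38,0],"roll":0,"grip":100},
  {"xyz":[10,-38,0],"roll":0,"grip":100},
  {"xyz":[10,-38,0],"roll":0,"grip":100},
  {"xyz":[10,-38,0],"roll":0,"grip":100},
  {"xyz":[10,-38,0],"roll":0,"grip":100},
])

```text
time_s: 3.08
position: [0.5369, 0.1668, 0.2997]
tcp_rot: [[1.0, 0.0, 0.0], [0.0, -1.0, -0.0], [0.0, 0.0, -1.0]]
force: [0.3, -0.2, -0.2]
opening: 1.002
grasp_force: 0.0
```

Emit:
move_arm([
  {"xyz":[4,-35,0],"roll":0,"grip":100},
  {"xyz":[4,-35,0],"roll":0,"grip":100},
  {"xyz":[4,-35,0],"roll":0,"grip":100},
  {"xyz":[4,-35,0],"roll":0,"grip":100},
  {"xyz":[4,-36,0],"roll":0,"grip":100},
])

```text
time_s: 3.5
position: [0.5566, 0.3424, 0.2995]
tcp_rot: [[1.0, -0.0, -0.0], [-0.0, -1.0, -0.0], [-0.0, 0.0, -1.0]]
force: [0.2, -1.3, 0.2]
opening: 1.002
grasp_force: 0.0
```

Emit:
move_arm([
  {"xyz":[0,0,35],"roll":0,"grip":100},
  {"xyz":[0,0,35],"roll":0,"grip":100},
  {"xyz":[0,0,35],"roll":0,"grip":100},
  {"xyz":[0,0,35],"roll":0,"grip":100},
  {"xyz":[0,0,20],"roll":0,"grip":100},
])

```text
time_s: 3.92
position: [0.5544, 0.34, 0.1354]
tcp_rot: [[1.0, 0.0, -0.006], [0.0, -1.0, -0.002], [-0.006, 0.002, -1.0]]
force: [0.4, 0.1, 0.3]
opening: 1.002
grasp_force: 0.0
```

```bash
python3 - <<'E'
from h import *
im,d=bot.capture("side"); cv2.imwrite("pics/s1.png",cv2.resize(im[230:470,60:380],None,fx=2.3,fy=2.3)[...,::-1])
E
```

```text
(no output)
```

View pics/s1.png

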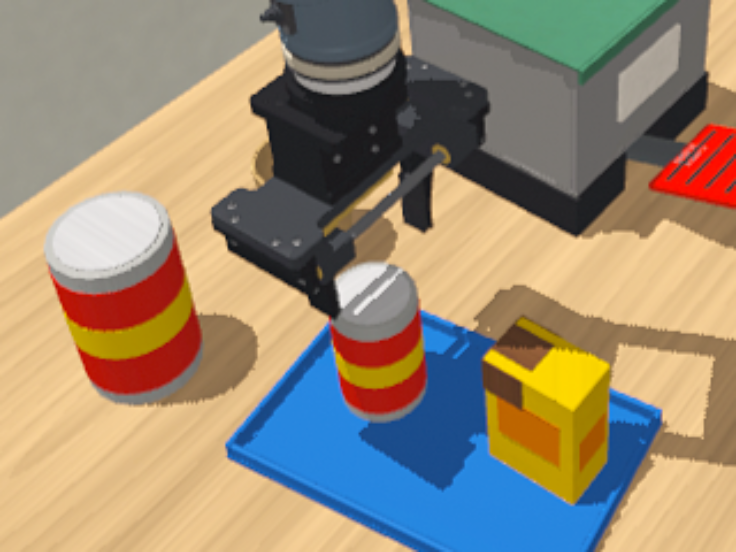

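The fingers straddle the tin, whose top is at crop (378,298), but they may sit off to the far side. I'll check that numerically from the side camera.

```bash
python3 - <<'E'
from h import *
z=np.load("side0.npz"); W=cloud("side",z["d"]); Z=W[...,2]
def c(m,n):
    P=W[m]; print(n,len(P),cv2.minEnclosingCircle(P[:,:2].astype(np.float32)*1000), cv2.minAreaRect(P[:,:2].astype(np.float32)*1000),np.median(P[:,2]))
near=lambda x,y,r:(abs(W[...,0]-x)<r)&(abs(W[...,1]-y)<r)
c(near(.557,.344,.05)&(Z>.106)&(Z<.116),"tin"); c(near(.419,.326,.06)&(Z>.111)&(Z<.121),"pack")
c(near(.61,.02,.15)&(Z>.185)&(Z<.197),"lid")
s=bot.read_state(); print(s["position"],s["tcp_rot"][0])
im,d=bot.capture("top"); W=cloud("top",d)
hsv=cv2.cvtColor(im,cv2.COLOR_RGB2HSV)
E
```

```text
tin 939 ((553.971923828125, 346.1361083984375), 33.191184997558594) ((553.432861328125, 346.0901794433594), (62.257747650146484, 63.97310256958008), 4.936826705932617) 0.10920667753017772
pack 1200 ((415.7441711425781, 327.38323974609375), 43.60799789428711) ((415.36163330078125, 327.7039794921875), (48.74946594238281, 76.48379516601562), 88.7800521850586) 0.11386628604424778
lid 6239 ((609.7398681640625, 20.769458770751953), 144.3231658935547) ((611.19482421875, 20.803573608398438), (222.39727783203125, 198.41302490234375), 88.16148376464844) 0.18862682403795952
[0.5524837  0.33904441 0.13215215] [ 9.99932170e-01 -1.06448329e-04 -1.16466683e-02]
```

Emit:
move_arm([
  {"xyz":[0,0,0],"roll":0,"grip":100},
  {"xyz":[0,0,0],"roll":0,"grip":100},
])

```text
time_s: 4.18
position: [0.5583, 0.3413, 0.1415]
tcp_rot: [[1.0, -0.0, 0.004], [-0.0, -1.0, 0.001], [0.004, -0.001, -1.0]]
force: [0.2, 0.1, 0.3]
opening: 1.0
grasp_force: 0.0
```

Emit:
move_arm([
  {"xyz":[-2,-3,15],"roll":0,"grip":100},
  {"xyz":[0,0,18],"roll":0,"grip":100},
  {"xyz":[0,0,18],"roll":0,"grip":100},
  {"xyz":[0,0,14],"roll":0,"grip":100},
  {"xyz":[0,0,5],"roll":0,"grip":100},
])

```text
time_s: 4.6
position: [0.5553, 0.3439, 0.07]
tcp_rot: [[1.0, -0.0, 0.001], [-0.0, -1.0, 0.0], [0.001, -0.0, -1.0]]
force: [0.0, -0.4, -0.3]
opening: 1.004
grasp_force: 0.0
```

Emit:
move_arm([
  {"xyz":[0,0,0],"roll":0,"grip":100},
  {"xyz":[0,0,0],"roll":0,"grip":60},
  {"xyz":[0,0,0],"roll":0,"grip":60},
  {"xyz":[0,0,0],"roll":0,"grip":60},
  {"xyz":[0,0,0],"roll":0,"grip":60},
])

```text
time_s: 5.02
position: [0.5555, 0.344, 0.0708]
tcp_rot: [[1.0, -0.0, 0.002], [-0.0, -1.0, 0.001], [0.002, -0.001, -1.0]]
force: [-0.3, 0.2, 1.3]
opening: 0.783
grasp_force: 0.0
```

Emit:
move_arm([
  {"xyz":[0,0,0],"roll":0,"grip":50},
  {"xyz":[0,0,0],"roll":0,"grip":50},
  {"xyz":[0,0,0],"roll":0,"grip":50},
  {"xyz":[0,0,0],"roll":0,"grip":50},
  {"xyz":[0,0,0],"roll":0,"grip":50},
])

```text
time_s: 5.43
position: [0.5555, 0.3444, 0.0705]
tcp_rot: [[1.0, -0.0, 0.002], [-0.0, -1.0, 0.001], [0.002, -0.001, -1.0]]
force: [-0.9, 1.8, 5.8]
opening: 0.727
grasp_force: 30.0
```

Emit:
move_arm([
  {"xyz":[0,0,-15],"roll":0,"grip":50},
  {"xyz":[0,0,-30],"roll":0,"grip":50},
  {"xyz":[0,0,-40],"roll":0,"grip":50},
  {"xyz":[0,0,-40],"roll":0,"grip":50},
  {"xyz":[0,0,-40],"roll":0,"grip":50},
])

```text
time_s: 5.85
position: [0.553, 0.3426, 0.2335]
tcp_rot: [[1.0, -0.0, -0.006], [-0.0, -1.0, -0.003], [-0.006, 0.003, -1.0]]
force: [1.0, 0.6, -4.5]
opening: 0.728
grasp_force: 30.0
```

Emit:
move_arm([
  {"xyz":[0,0,-25],"roll":0,"grip":50},
  {"xyz":[-10,20,-10],"roll":0,"grip":50},
  {"xyz":[-14,37,0],"roll":0,"grip":50},
  {"xyz":[-14,37,0],"roll":0,"grip":50},
  {"xyz":[-14,37,0],"roll":0,"grip":50},
])

```text
time_s: 6.27
position: [0.5002, 0.211, 0.2678]
tcp_rot: [[1.0, 0.001, -0.004], [0.001, -1.0, -0.002], [-0.004, 0.002, -1.0]]
force: [0.6, -0.5, -6.3]
opening: 0.724
grasp_force: 30.0
```

Emit:
move_arm([
  {"xyz":[-14,37,0],"roll":0,"grip":50},
  {"xyz":[-14,37,0],"roll":0,"grip":50},
  {"xyz":[-14,37,0],"roll":0,"grip":50},
  {"xyz":[-12,37,0],"roll":0,"grip":50},
  {"xyz":[-10,29,0],"roll":0,"grip":50},
])

```text
time_s: 6.68
position: [0.4355, 0.0336, 0.2681]
tcp_rot: [[1.0, -0.0, -0.005], [-0.0, -1.0, -0.001], [-0.005, 0.001, -1.0]]
force: [-0.2, -0.6, -4.1]
opening: 0.723
grasp_force: 30.0
```

Emit:
move_arm([
  {"xyz":[0,10,0],"roll":0,"grip":50},
  {"xyz":[0,0,0],"roll":0,"grip":50},
  {"xyz":[0,0,0],"roll":0,"grip":50},
  {"xyz":[0,0,15],"roll":0,"grip":50},
  {"xyz":[0,0,20],"roll":0,"grip":50},
])

```text
time_s: 7.1
position: [0.4405, 0.0266, 0.2352]
tcp_rot: [[1.0, 0.001, 0.004], [0.001, -1.0, -0.0], [0.004, 0.0, -1.0]]
force: [0.8, -0.6, -4.9]
opening: 0.724
grasp_force: 30.0
```

Emit:
move_arm([
  {"xyz":[-1,0,25],"roll":0,"grip":50},
  {"xyz":[-1,0,30],"roll":0,"grip":50},
  {"xyz":[0,0,30],"roll":0,"grip":50},
  {"xyz":[0,0,12],"roll":0,"grip":50},
  {"xyz":[0,0,3],"roll":0,"grip":50},
])

```text
time_s: 7.52
position: [0.4349, 0.0275, 0.1318]
tcp_rot: [[1.0, 0.002, -0.007], [0.002, -1.0, 0.002], [-0.007, -0.002, -1.0]]
force: [-0.0, -0.7, -4.3]
opening: 0.724
grasp_force: 30.0
```

Emit:
move_arm([
  {"xyz":[0,0,3],"roll":0,"grip":50},
  {"xyz":[0,0,3],"roll":0,"grip":50},
  {"xyz":[0,0,3],"roll":0,"grip":50},
  {"xyz":[0,0,3],"roll":0,"grip":50},
  {"xyz":[0,0,3],"roll":0,"grip":50},
])

```text
time_s: 7.93
position: [0.4372, 0.0258, 0.1201]
tcp_rot: [[1.0, -0.0, 0.002], [-0.0, -1.0, -0.0], [0.002, 0.0, -1.0]]
force: [-0.7, 0.5, -1.9]
opening: 0.723
grasp_force: 30.0
```

Emit:
move_arm([
  {"xyz":[0,0,3],"roll":0,"grip":50},
  {"xyz":[0,0,3],"roll":0,"grip":50},
  {"xyz":[0,0,3],"roll":0,"grip":50},
  {"xyz":[0,0,3],"roll":0,"grip":50},
  {"xyz":[0,0,3],"roll":0,"grip":50},
])

```text
time_s: 8.35
position: [0.4366, 0.0257, 0.1042]
tcp_rot: [[1.0, -0.0, -0.0], [-0.0, -1.0, 0.0], [-0.0, -0.0, -1.0]]
force: [-0.6, -0.4, -1.7]
opening: 0.722
grasp_force: 30.0
```

Emit:
move_arm([
  {"xyz":[0,0,3],"roll":0,"grip":50},
  {"xyz":[0,0,3],"roll":0,"grip":50},
  {"xyz":[0,0,3],"roll":0,"grip":50},
  {"xyz":[0,0,3],"roll":0,"grip":50},
  {"xyz":[0,0,2],"roll":0,"grip":50},
])

```text
time_s: 8.77
position: [0.4367, 0.0258, 0.0901]
tcp_rot: [[1.0, -0.0, -0.0], [-0.0, -1.0, 0.0], [-0.0, -0.0, -1.0]]
force: [-0.7, 0.3, -2.0]
opening: 0.722
grasp_force: 30.0
```

Emit:
move_arm([
  {"xyz":[0,0,0],"roll":0,"grip":50},
  {"xyz":[0,0,0],"roll":0,"grip":50},
  {"xyz":[0,0,0],"roll":0,"grip":50},
  {"xyz":[0,0,0],"roll":0,"grip":50},
  {"xyz":[0,0,0],"roll":0,"grip":50},
])

```text
time_s: 9.18
position: [0.4369, 0.0257, 0.0907]
tcp_rot: [[1.0, -0.0, 0.0], [-0.0, -1.0, -0.0], [0.0, 0.0, -1.0]]
force: [-0.1, -0.0, -3.5]
opening: 0.721
grasp_force: 30.0
```

```bash
python3 - <<'E'
from h import *
im,d=bot.capture("side"); cv2.imwrite("pics/s2.png",im[...,::-1])
W=cloud("side",d); hsv=cv2.cvtColor(im,cv2.COLOR_RGB2HSV)
m=((hsv[...,0]<8)|(hsv[...,0]>172))&(hsv[...,1]>120)&(W[...,2]<.07)&(abs(W[...,0]-.44)<.08)&(abs(W[...,1]-.03)<.08)
P=W[m];print(len(P),[ (lo,np.median(P[(P[:,0]>lo)&(P[:,0]<lo+.01),2]).round(3)) for lo in np.arange(.39,.49,.01)])
print(bot.read_state()["position"])
E
```

```text
1120 [(np.float64(0.39), np.float64(0.024)), (np.float64(0.4), np.float64(0.025)), (np.float64(0.41000000000000003), np.float64(0.026)), (np.float64(0.42000000000000004), np.float64(0.039)), (np.float64(0.43000000000000005), np.float64(0.035)), (np.float64(0.44000000000000006), np.float64(0.026)), (np.float64(0.45000000000000007), np.float64(0.024)), (np.float64(0.4600000000000001), np.float64(0.022)), (np.float64(0.4700000000000001), np.float64(0.022)), (np.float64(0.4800000000000001), np.float64(0.022))]
[0.43691903 0.02573796 0.09069822]
```

View pics/s2.png

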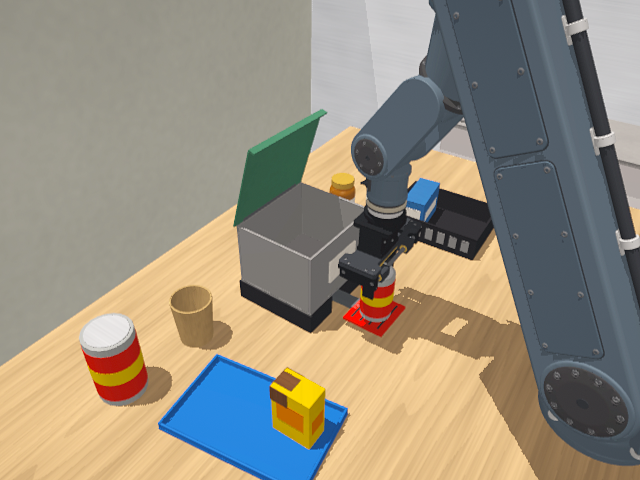

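The tin at (377,300) stands on the pad, which is almost level, and the lid is up at (285,165). Next I release it and lift.

Emit:
move_arm([
  {"xyz":[0,0,2],"roll":0,"grip":50},
  {"xyz":[0,0,0],"roll":0,"grip":80},
  {"xyz":[0,0,0],"roll":0,"grip":100},
  {"xyz":[0,0,0],"roll":0,"grip":100},
  {"xyz":[0,0,0],"roll":0,"grip":100},
])

```text
time_s: 9.65
position: [0.4373, 0.0256, 0.0888]
tcp_rot: [[1.0, -0.0, 0.001], [-0.0, -1.0, -0.0], [0.001, 0.0, -1.0]]
force: [0.4, 0.4, 0.5]
opening: 0.936
grasp_force: 0.0
```

Emit:
move_arm([
  {"xyz":[0,0,0],"roll":0,"grip":100},
  {"xyz":[0,0,0],"roll":0,"grip":100},
  {"xyz":[0,0,0],"roll":0,"grip":100},
  {"xyz":[0,0,-5],"roll":0,"grip":100},
  {"xyz":[0,0,-15],"roll":0,"grip":100},
])

```text
time_s: 10.07
position: [0.4354, 0.0259, 0.1077]
tcp_rot: [[1.0, -0.0, -0.004], [-0.0, -1.0, 0.001], [-0.004, -0.001, -1.0]]
force: [-0.2, -0.2, 0.4]
opening: 1.0
grasp_force: 0.0
```

Emit:
move_arm([
  {"xyz":[0,0,-30],"roll":0,"grip":100},
  {"xyz":[0,0,-40],"roll":0,"grip":100},
  {"xyz":[0,0,-40],"roll":0,"grip":100},
  {"xyz":[0,0,-20],"roll":0,"grip":100},
  {"xyz":[0,-20,-10],"roll":0,"grip":100},
])

```text
time_s: 10.48
position: [0.4393, 0.0438, 0.2526]
tcp_rot: [[1.0, -0.003, 0.009], [-0.003, -1.0, -0.003], [0.009, 0.003, -1.0]]
force: [0.9, 0.3, -0.2]
opening: 1.0
grasp_force: 0.0
```

```bash
python3 - <<'E'
from h import *
im,d=bot.capture("side"); cv2.imwrite("pics/s3.png",im[...,::-1])
W=cloud("side",d); Z=W[...,2]
m=(abs(W[...,0]-.437)<.06)&(abs(W[...,1]-.026)<.06)&(Z>.12)&(Z<.134)
P=W[m];print(len(P),cv2.minEnclosingCircle(P[:,:2].astype(np.float32)*1000),np.median(P[:,2]))
print(bot.read_state()["position"])
E
```

```text
607 ((433.5494689941406, 27.19869613647461), 33.39496612548828) 0.12530062717497803
[0.43867461 0.04777797 0.25297371]
```

View pics/s3.png

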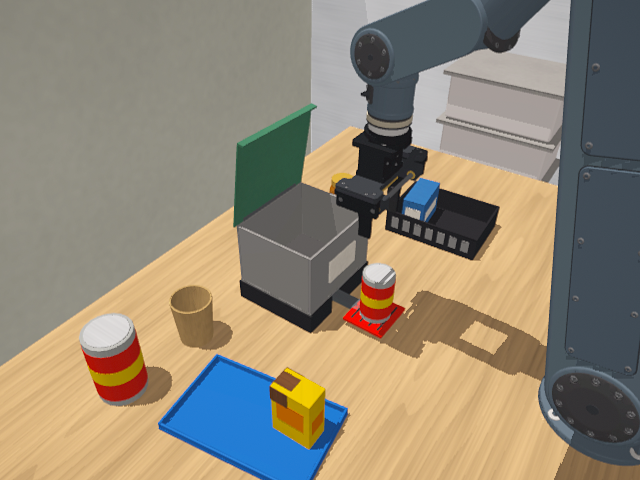

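The tin stands alone on the pad at (377,295), top at z 0.125 and about 6 mm from the pad centre, and the lid is up. Now the carton.

Emit:
move_arm([
  {"xyz":[-3,-37,0],"roll":0,"grip":100},
  {"xyz":[-3,-37,0],"roll":0,"grip":100},
  {"xyz":[-3,-37,0],"roll":0,"grip":100},
  {"xyz":[-3,-37,0],"roll":0,"grip":100},
  {"xyz":[-3,-37,0],"roll":0,"grip":100},
])

```text
time_s: 10.95
position: [0.4208, 0.2321, 0.2484]
tcp_rot: [[1.0, -0.0, -0.001], [-0.0, -1.0, -0.0], [-0.001, 0.0, -1.0]]
force: [1.3, -0.0, 0.0]
opening: 0.998
grasp_force: 0.0
```

Emit:
move_arm([
  {"xyz":[-3,-37,0],"roll":0,"grip":100},
  {"xyz":[-2,-37,0],"roll":0,"grip":100},
  {"xyz":[0,-20,0],"roll":0,"grip":100},
  {"xyz":[0,0,10],"roll":0,"grip":100},
  {"xyz":[0,0,30],"roll":0,"grip":100},
])

```text
time_s: 11.37
position: [0.4192, 0.327, 0.211]
tcp_rot: [[1.0, 0.003, 0.009], [0.003, -1.0, 0.004], [0.009, -0.004, -1.0]]
force: [0.7, -0.2, -0.6]
opening: 1.0
grasp_force: 0.0
```

Emit:
move_arm([
  {"xyz":[0,0,35],"roll":0,"grip":100},
  {"xyz":[0,0,20],"roll":0,"grip":100},
  {"xyz":[0,0,0],"roll":0,"grip":100},
  {"xyz":[0,0,0],"roll":0,"grip":100},
  {"xyz":[0,0,0],"roll":0,"grip":100},
])

```text
time_s: 11.78
position: [0.4175, 0.3244, 0.1543]
tcp_rot: [[1.0, -0.001, 0.001], [-0.001, -1.0, 0.0], [0.001, -0.0, -1.0]]
force: [0.1, -0.7, -0.6]
opening: 1.0
grasp_force: 0.0
```

Emit:
move_arm([
  {"xyz":[0,-2,20],"roll":0,"grip":100},
  {"xyz":[0,0,25],"roll":0,"grip":100},
  {"xyz":[0,0,20],"roll":0,"grip":100},
  {"xyz":[0,0,9],"roll":0,"grip":100},
  {"xyz":[0,0,0],"roll":0,"grip":100},
])

```text
time_s: 12.2
position: [0.4167, 0.3264, 0.0792]
tcp_rot: [[1.0, -0.0, -0.001], [-0.0, -1.0, -0.001], [-0.001, 0.001, -1.0]]
force: [-0.3, 0.3, 0.7]
opening: 1.004
grasp_force: 0.0
```

Emit:
move_arm([
  {"xyz":[0,0,0],"roll":0,"grip":60},
  {"xyz":[0,0,0],"roll":0,"grip":45},
  {"xyz":[0,0,0],"roll":0,"grip":30},
  {"xyz":[0,0,0],"roll":0,"grip":30},
  {"xyz":[0,0,0],"roll":0,"grip":30},
])

```text
time_s: 12.62
position: [0.4173, 0.3271, 0.0804]
tcp_rot: [[1.0, -0.0, 0.002], [-0.0, -1.0, 0.001], [0.002, -0.001, -1.0]]
force: [0.1, -0.3, 0.0]
opening: 0.71
grasp_force: 0.0
```

Emit:
move_arm([
  {"xyz":[0,0,0],"roll":0,"grip":30},
  {"xyz":[0,0,0],"roll":0,"grip":30},
  {"xyz":[0,0,0],"roll":0,"grip":30},
  {"xyz":[0,0,0],"roll":0,"grip":30},
  {"xyz":[0,0,0],"roll":0,"grip":30},
])

```text
time_s: 13.03
position: [0.4168, 0.3268, 0.0797]
tcp_rot: [[1.0, -0.0, 0.0], [-0.0, -1.0, 0.0], [0.0, -0.0, -1.0]]
force: [0.4, -0.0, 2.1]
opening: 0.516
grasp_force: 30.0
```

Emit:
move_arm([
  {"xyz":[0,0,-15],"roll":0,"grip":30},
  {"xyz":[0,0,-35],"roll":0,"grip":30},
  {"xyz":[0,0,-40],"roll":0,"grip":30},
  {"xyz":[0,0,-40],"roll":0,"grip":30},
  {"xyz":[0,0,-40],"roll":0,"grip":30},
])

```text
time_s: 13.45
position: [0.4157, 0.3263, 0.2503]
tcp_rot: [[1.0, -0.0, -0.003], [-0.0, -1.0, -0.001], [-0.003, 0.001, -1.0]]
force: [1.5, 0.6, -2.4]
opening: 0.515
grasp_force: 30.0
```

Emit:
move_arm([
  {"xyz":[0,0,-35],"roll":0,"grip":30},
  {"xyz":[8,14,-15],"roll":0,"grip":30},
  {"xyz":[18,31,0],"roll":0,"grip":30},
  {"xyz":[18,31,0],"roll":0,"grip":30},
  {"xyz":[18,31,0],"roll":0,"grip":30},
])

```text
time_s: 13.87
position: [0.4784, 0.2188, 0.2994]
tcp_rot: [[1.0, 0.002, -0.001], [0.002, -1.0, -0.0], [-0.001, 0.0, -1.0]]
force: [0.2, 0.1, -3.0]
opening: 0.513
grasp_force: 30.0
```

Emit:
move_arm([
  {"xyz":[18,31,0],"roll":0,"grip":30},
  {"xyz":[18,31,0],"roll":0,"grip":30},
  {"xyz":[18,31,0],"roll":0,"grip":30},
  {"xyz":[18,31,0],"roll":0,"grip":30},
  {"xyz":[18,31,0],"roll":0,"grip":30},
])

```text
time_s: 14.28
position: [0.5685, 0.0632, 0.2984]
tcp_rot: [[1.0, -0.0, -0.003], [-0.0, -1.0, 0.0], [-0.003, -0.0, -1.0]]
force: [0.9, 0.1, -1.9]
opening: 0.513
grasp_force: 30.0
```

Emit:
move_arm([
  {"xyz":[18,31,0],"roll":0,"grip":30},
  {"xyz":[10,14,0],"roll":0,"grip":30},
  {"xyz":[0,0,0],"roll":0,"grip":30},
  {"xyz":[0,0,0],"roll":0,"grip":30},
  {"xyz":[0,0,0],"roll":0,"grip":30},
])

```text
time_s: 14.7
position: [0.5954, 0.0208, 0.2986]
tcp_rot: [[1.0, 0.0, -0.003], [0.0, -1.0, 0.001], [-0.003, -0.001, -1.0]]
force: [0.4, -1.0, -2.2]
opening: 0.511
grasp_force: 30.0
```

```bash
python3 - <<'E'
from h import *
im,d=bot.capture("side"); cv2.imwrite("pics/s4.png",im[...,::-1])
print(bot.read_state()["position"])
E
```

```text
[0.59543335 0.02112597 0.29890489]
```

View pics/s4.png

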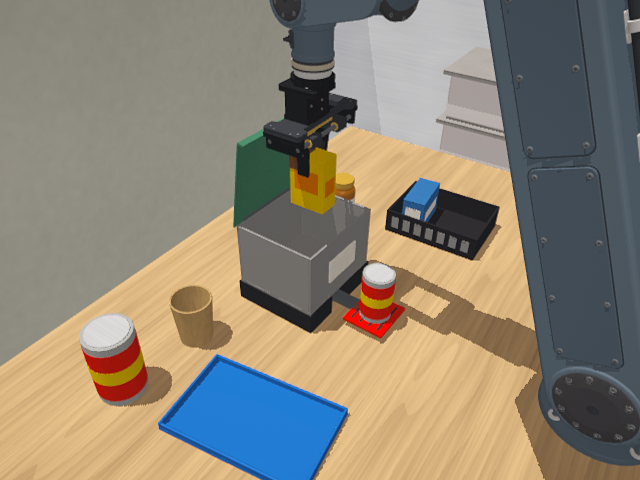

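The carton at (313,180) hangs over the mouth, the tin still stands at (377,292) and the lid is up. I lower it into the bin.

Emit:
move_arm([
  {"xyz":[0,0,20],"roll":0,"grip":30},
  {"xyz":[0,0,30],"roll":0,"grip":30},
  {"xyz":[0,0,30],"roll":0,"grip":30},
  {"xyz":[0,0,30],"roll":0,"grip":30},
  {"xyz":[0,0,25],"roll":0,"grip":30},
])

```text
time_s: 15.17
position: [0.5951, 0.0217, 0.163]
tcp_rot: [[1.0, 0.002, -0.002], [0.002, -1.0, 0.001], [-0.002, -0.001, -1.0]]
force: [-0.6, 0.3, -3.1]
opening: 0.513
grasp_force: 30.0
```

Emit:
move_arm([
  {"xyz":[0,0,20],"roll":0,"grip":30},
  {"xyz":[0,0,9],"roll":0,"grip":30},
  {"xyz":[0,0,4],"roll":0,"grip":30},
  {"xyz":[0,0,2],"roll":0,"grip":30},
  {"xyz":[0,0,0],"roll":0,"grip":30},
])

```text
time_s: 15.58
position: [0.5974, 0.0202, 0.1305]
tcp_rot: [[1.0, 0.001, 0.002], [0.001, -1.0, -0.0], [0.002, 0.0, -1.0]]
force: [0.3, 0.3, -2.6]
opening: 0.512
grasp_force: 30.0
```

Emit:
move_arm([
  {"xyz":[0,0,3],"roll":0,"grip":30},
  {"xyz":[0,0,0],"roll":0,"grip":60},
  {"xyz":[0,0,0],"roll":0,"grip":90},
  {"xyz":[0,0,0],"roll":0,"grip":90},
  {"xyz":[0,0,0],"roll":0,"grip":90},
])

```text
time_s: 16.0
position: [0.5973, 0.0196, 0.1274]
tcp_rot: [[1.0, -0.0, 0.002], [-0.0, -1.0, -0.0], [0.002, 0.0, -1.0]]
force: [0.6, 0.7, 0.7]
opening: 0.736
grasp_force: 0.0
```

Emit:
move_arm([
  {"xyz":[0,0,0],"roll":0,"grip":90},
  {"xyz":[0,0,0],"roll":0,"grip":90},
  {"xyz":[0,0,0],"roll":0,"grip":90},
  {"xyz":[0,0,-5],"roll":0,"grip":90},
  {"xyz":[0,0,-15],"roll":0,"grip":90},
])

```text
time_s: 16.42
position: [0.595, 0.0199, 0.1449]
tcp_rot: [[1.0, -0.0, -0.005], [-0.0, -1.0, 0.001], [-0.005, -0.001, -1.0]]
force: [0.0, -0.2, 0.2]
opening: 0.897
grasp_force: 0.0
```

Emit:
move_arm([
  {"xyz":[0,0,-30],"roll":0,"grip":100},
  {"xyz":[0,0,-35],"roll":0,"grip":100},
  {"xyz":[0,0,-35],"roll":0,"grip":100},
  {"xyz":[0,0,-20],"roll":0,"grip":100},
  {"xyz":[-10,0,0],"roll":0,"grip":100},
])

```text
time_s: 16.83
position: [0.5917, 0.0191, 0.273]
tcp_rot: [[1.0, -0.0, 0.014], [-0.0, -1.0, -0.002], [0.014, 0.002, -1.0]]
force: [1.0, -0.4, 0.3]
opening: 0.994
grasp_force: 0.0
```

```bash
python3 - <<'E'
from h import *
im,d=bot.capture("side"); W=cloud("side",d); Z=W[...,2]
m=(abs(W[...,0]-.437)<.06)&(abs(W[...,1]-.026)<.06)&(Z>.12)&(Z<.134)
P=W[m];print("tin",len(P),cv2.minEnclosingCircle(P[:,:2].astype(np.float32)*1000),np.median(P[:,2]))
m=(abs(W[...,0]-.61)<.08)&(abs(W[...,1]-.02)<.09)&(Z>.14)&(Z<.175)
P=W[m];print("pack",len(P),cv2.minAreaRect(P[:,:2].astype(np.float32)*1000),np.median(P[:,2]))
im,d=bot.capture("top"); 
print([(x["conf"],world("top",x["at"])) for x in bot.spot_in("pack","top")])
cv2.imwrite("pics/t5.png",np.hstack([cv2.resize(im[150:400,200:420],None,fx=1.8,fy=1.8)])[...,::-1])
print(bot.read_state()["position"],bot.read_state()["time_s"])
E
```

```text
tin 613 ((434.9226379394531, 27.681568145751953), 33.06831359863281) 0.12536770053870394
pack 792 ((595.6563110351562, 21.134864807128906), (49.83143615722656, 79.52379608154297), 88.70861053466797) 0.15772190716034612
[(0.69, array([0.56881354, 0.01663267, 0.1541028 ]))]
[0.58614068 0.01987926 0.26707076] 16.9833
```

View pics/t5.png

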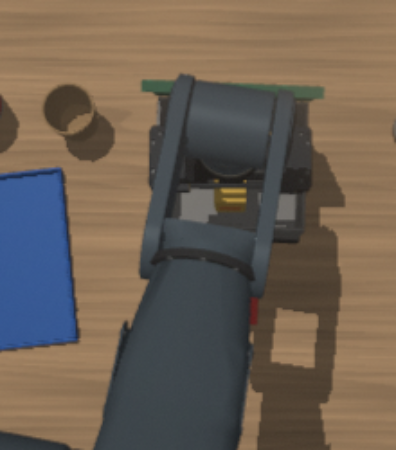

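The carton (crop (232,200)) stands in the bin under the gripper with its top at z 0.158, and the tin still holds the lid open. I go back for the tin.

Emit:
move_arm([
  {"xyz":[-30,-1,0],"roll":0,"grip":100},
  {"xyz":[-40,-2,0],"roll":0,"grip":100},
  {"xyz":[-40,-2,0],"roll":0,"grip":100},
  {"xyz":[-30,-1,0],"roll":0,"grip":100},
  {"xyz":[-10,0,0],"roll":0,"grip":100},
])

```text
time_s: 17.4
position: [0.4306, 0.0269, 0.2649]
tcp_rot: [[1.0, 0.0, -0.008], [0.0, -1.0, 0.002], [-0.008, -0.002, -1.0]]
force: [-0.0, 0.4, 0.0]
opening: 1.002
grasp_force: 0.0
```

Emit:
move_arm([
  {"xyz":[0,0,20],"roll":0,"grip":100},
  {"xyz":[0,0,35],"roll":0,"grip":100},
  {"xyz":[0,0,35],"roll":0,"grip":100},
  {"xyz":[0,0,15],"roll":0,"grip":100},
  {"xyz":[0,0,0],"roll":0,"grip":100},
])

```text
time_s: 17.82
position: [0.4346, 0.0261, 0.158]
tcp_rot: [[1.0, -0.001, -0.009], [-0.001, -1.0, 0.002], [-0.009, -0.002, -1.0]]
force: [0.2, -0.2, -0.1]
opening: 1.006
grasp_force: 0.0
```

Emit:
move_arm([
  {"xyz":[0,0,0],"roll":0,"grip":100},
  {"xyz":[0,0,0],"roll":0,"grip":100},
  {"xyz":[0,0,0],"roll":0,"grip":100},
])

```text
time_s: 18.07
position: [0.4382, 0.0255, 0.1626]
tcp_rot: [[1.0, -0.0, 0.003], [-0.0, -1.0, -0.001], [0.003, 0.001, -1.0]]
force: [0.7, -0.2, 0.5]
opening: 1.001
grasp_force: 0.0
```

Emit:
move_arm([
  {"xyz":[-1,-1,18],"roll":0,"grip":100},
  {"xyz":[0,0,24],"roll":0,"grip":100},
  {"xyz":[0,0,20],"roll":0,"grip":100},
  {"xyz":[0,0,10],"roll":0,"grip":100},
  {"xyz":[0,0,2],"roll":0,"grip":100},
])

```text
time_s: 18.48
position: [0.4358, 0.0267, 0.0871]
tcp_rot: [[1.0, -0.0, -0.001], [-0.0, -1.0, 0.0], [-0.001, -0.0, -1.0]]
force: [-0.7, 0.3, 0.9]
opening: 1.0
grasp_force: 0.0
```

Emit:
move_arm([
  {"xyz":[0,0,0],"roll":0,"grip":100},
  {"xyz":[0,0,0],"roll":0,"grip":60},
  {"xyz":[0,0,0],"roll":0,"grip":60},
  {"xyz":[0,0,0],"roll":0,"grip":60},
  {"xyz":[0,0,0],"roll":0,"grip":60},
])

```text
time_s: 18.9
position: [0.4363, 0.0267, 0.0883]
tcp_rot: [[1.0, -0.0, 0.002], [-0.0, -1.0, -0.0], [0.002, 0.0, -1.0]]
force: [0.9, -0.1, 0.0]
opening: 0.783
grasp_force: 0.0
```

Emit:
move_arm([
  {"xyz":[0,0,0],"roll":0,"grip":50},
  {"xyz":[0,0,0],"roll":0,"grip":50},
  {"xyz":[0,0,0],"roll":0,"grip":50},
  {"xyz":[0,0,0],"roll":0,"grip":50},
  {"xyz":[0,0,0],"roll":0,"grip":50},
])

```text
time_s: 19.32
position: [0.4362, 0.0265, 0.0881]
tcp_rot: [[1.0, -0.0, 0.001], [-0.0, -1.0, -0.0], [0.001, 0.0, -1.0]]
force: [0.4, -1.6, 6.3]
opening: 0.724
grasp_force: 30.0
```

Emit:
move_arm([
  {"xyz":[0,0,-10],"roll":0,"grip":50},
  {"xyz":[0,0,-20],"roll":0,"grip":50},
  {"xyz":[0,0,-30],"roll":0,"grip":50},
  {"xyz":[0,0,-35],"roll":0,"grip":50},
  {"xyz":[0,0,-30],"roll":0,"grip":50},
])

```text
time_s: 19.73
position: [0.4345, 0.0271, 0.2132]
tcp_rot: [[1.0, -0.0, -0.003], [-0.0, -1.0, 0.001], [-0.003, -0.001, -1.0]]
force: [1.0, -0.7, -5.6]
opening: 0.719
grasp_force: 30.0
```

Emit:
move_arm([
  {"xyz":[0,0,-15],"roll":0,"grip":50},
  {"xyz":[0,0,0],"roll":0,"grip":50},
  {"xyz":[-3,20,0],"roll":0,"grip":50},
  {"xyz":[-3,35,0],"roll":0,"grip":50},
  {"xyz":[-3,38,0],"roll":0,"grip":50},
])

```text
time_s: 20.15
position: [0.4246, -0.0653, 0.2256]
tcp_rot: [[1.0, 0.003, -0.004], [0.003, -1.0, 0.002], [-0.004, -0.002, -1.0]]
force: [1.2, -0.8, -5.4]
opening: 0.726
grasp_force: 30.0
```

Emit:
move_arm([
  {"xyz":[-3,38,0],"roll":0,"grip":50},
  {"xyz":[-3,38,0],"roll":0,"grip":50},
  {"xyz":[-3,38,0],"roll":0,"grip":50},
  {"xyz":[-3,38,0],"roll":0,"grip":50},
  {"xyz":[-3,38,0],"roll":0,"grip":50},
])

```text
time_s: 20.57
position: [0.4098, -0.2567, 0.225]
tcp_rot: [[1.0, -0.001, -0.004], [-0.001, -1.0, 0.004], [-0.004, -0.004, -1.0]]
force: [1.4, -0.7, -4.3]
opening: 0.727
grasp_force: 30.0
```

Emit:
move_arm([
  {"xyz":[-3,38,0],"roll":0,"grip":50},
  {"xyz":[-3,38,0],"roll":0,"grip":50},
  {"xyz":[-1,20,0],"roll":0,"grip":50},
  {"xyz":[0,5,0],"roll":0,"grip":50},
  {"xyz":[0,0,0],"roll":0,"grip":50},
])

```text
time_s: 20.98
position: [0.4035, -0.3579, 0.2248]
tcp_rot: [[1.0, -0.003, -0.003], [-0.003, -1.0, 0.004], [-0.003, -0.004, -1.0]]
force: [-0.5, 0.1, -4.5]
opening: 0.725
grasp_force: 30.0
```

```bash
python3 - <<'E'
from h import *
im,d=bot.capture("side"); W=cloud("side",d); Z=W[...,2]
cv2.imwrite("pics/s6.png",im[...,::-1])
m=(W[...,1]<-.2)&(Z>.075)&(Z<.095)&(W[...,0]<.6)&(W[...,0]>.47)
P=W[m];print("box",len(P),cv2.minAreaRect(P[:,:2].astype(np.float32)*1000))
m=(abs(W[...,0]-.61)<.12)&(abs(W[...,1]-.02)<.12)&(Z>.17)
P=W[m];print("lid z",np.percentile(P[:,2],[2,50,98]))
print(bot.read_state()["position"])
E
```

```text
box 685 ((516.3535766601562, -355.3001708984375), (57.811798095703125, 127.67536163330078), 6.561700344085693)
lid z [0.1738246  0.1884881  0.19134744]
[ 0.40336094 -0.35595072  0.22499468]
```

View pics/s6.png

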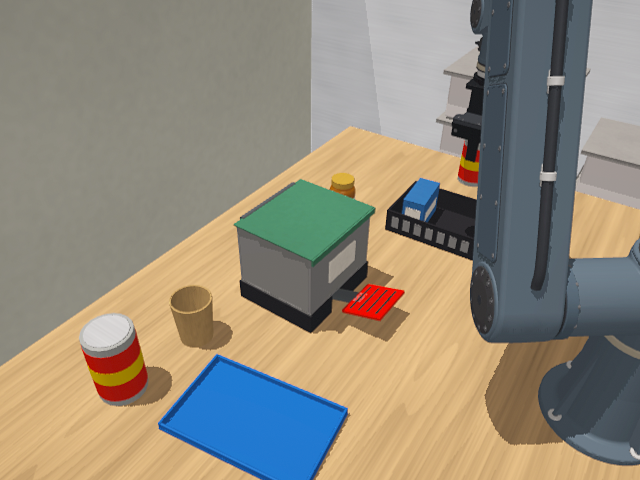

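The lid is closed at (305,218) and the tin at (470,165) hangs over the free half of the crate, with the blue box unmoved. Now I lower it.

Emit:
move_arm([
  {"xyz":[0,0,15],"roll":0,"grip":50},
  {"xyz":[0,0,25],"roll":0,"grip":50},
  {"xyz":[0,0,30],"roll":0,"grip":50},
  {"xyz":[0,0,30],"roll":0,"grip":50},
  {"xyz":[0,0,20],"roll":0,"grip":50},
])

```text
time_s: 21.45
position: [0.4033, -0.353, 0.1045]
tcp_rot: [[1.0, 0.002, -0.004], [0.002, -1.0, 0.006], [-0.004, -0.006, -1.0]]
force: [0.3, 0.1, -5.5]
opening: 0.723
grasp_force: 30.0
```

Emit:
move_arm([
  {"xyz":[0,0,15],"roll":0,"grip":50},
  {"xyz":[0,0,8],"roll":0,"grip":50},
  {"xyz":[0,0,4],"roll":0,"grip":50},
  {"xyz":[0,0,3],"roll":0,"grip":50},
  {"xyz":[0,0,2],"roll":0,"grip":50},
])

```text
time_s: 21.87
position: [0.4051, -0.357, 0.0759]
tcp_rot: [[1.0, 0.001, 0.001], [0.001, -1.0, -0.001], [0.001, 0.001, -1.0]]
force: [0.5, 0.2, -4.9]
opening: 0.726
grasp_force: 30.0
```

Emit:
move_arm([
  {"xyz":[0,0,1],"roll":0,"grip":50},
  {"xyz":[0,0,1],"roll":0,"grip":50},
  {"xyz":[0,0,0],"roll":0,"grip":50},
])

```text
time_s: 22.12
position: [0.4049, -0.3575, 0.0741]
tcp_rot: [[1.0, -0.0, 0.001], [-0.0, -1.0, -0.001], [0.001, 0.001, -1.0]]
force: [-0.7, -0.4, -5.1]
opening: 0.725
grasp_force: 30.0
```

Emit:
move_arm([
  {"xyz":[0,0,1],"roll":0,"grip":50},
  {"xyz":[0,0,1],"roll":0,"grip":50},
  {"xyz":[0,0,1],"roll":0,"grip":50},
  {"xyz":[0,0,0],"roll":0,"grip":50},
  {"xyz":[0,0,0],"roll":0,"grip":50},
])

```text
time_s: 22.53
position: [0.405, -0.3576, 0.0716]
tcp_rot: [[1.0, -0.0, 0.001], [-0.0, -1.0, -0.001], [0.001, 0.001, -1.0]]
force: [-0.1, 0.9, 6.1]
opening: 0.725
grasp_force: 30.0
```

Contact with the floor. I release it and rise.

Emit:
move_arm([
  {"xyz":[0,0,0],"roll":0,"grip":80},
  {"xyz":[0,0,0],"roll":0,"grip":100},
  {"xyz":[0,0,0],"roll":0,"grip":100},
  {"xyz":[0,0,0],"roll":0,"grip":100},
  {"xyz":[0,0,0],"roll":0,"grip":100},
])

```text
time_s: 22.95
position: [0.4047, -0.3573, 0.0704]
tcp_rot: [[1.0, -0.0, -0.0], [-0.0, -1.0, -0.0], [-0.0, 0.0, -1.0]]
force: [0.1, 0.8, -0.1]
opening: 0.97
grasp_force: 0.0
```

Emit:
move_arm([
  {"xyz":[0,0,0],"roll":0,"grip":100},
  {"xyz":[0,0,0],"roll":0,"grip":100},
  {"xyz":[0,0,-5],"roll":0,"grip":100},
  {"xyz":[0,0,-15],"roll":0,"grip":100},
  {"xyz":[0,0,-25],"roll":0,"grip":100},
])

```text
time_s: 23.37
position: [0.4034, -0.3558, 0.1143]
tcp_rot: [[1.0, -0.0, -0.003], [-0.0, -1.0, 0.005], [-0.003, -0.005, -1.0]]
force: [0.7, -1.1, -0.6]
opening: 1.0
grasp_force: 0.0
```

Emit:
move_arm([
  {"xyz":[0,0,-35],"roll":0,"grip":100},
  {"xyz":[0,0,-35],"roll":0,"grip":100},
  {"xyz":[0,0,-30],"roll":0,"grip":100},
  {"xyz":[0,0,-15],"roll":0,"grip":100},
  {"xyz":[0,0,0],"roll":0,"grip":100},
])

```text
time_s: 23.78
position: [0.4064, -0.3593, 0.2351]
tcp_rot: [[1.0, -0.0, 0.006], [0.0, -1.0, -0.008], [0.006, 0.008, -1.0]]
force: [0.5, -0.8, 0.5]
opening: 1.0
grasp_force: 0.0
```

Emit:
move_arm([
  {"xyz":[-20,30,0],"roll":0,"grip":100},
  {"xyz":[-20,30,0],"roll":0,"grip":100},
  {"xyz":[-20,30,0],"roll":0,"grip":100},
  {"xyz":[-20,30,0],"roll":0,"grip":100},
  {"xyz":[-10,10,0],"roll":0,"grip":100},
])

```text
time_s: 24.2
position: [0.3121, -0.491, 0.2294]
tcp_rot: [[1.0, -0.003, -0.001], [-0.003, -1.0, -0.002], [-0.001, 0.002, -1.0]]
force: [0.5, -0.3, -0.7]
opening: 0.998
grasp_force: 0.0
```

```bash
python3 - <<'E'
from h import *
im,d=bot.capture("top"); cv2.imwrite("pics/t7.png",im[...,::-1])
W=cloud("top",d); Z=W[...,2]
m=(abs(W[...,0]-.405)<.05)&(abs(W[...,1]+.357)<.06)&(Z>.1)&(Z<.118)
P=W[m];print("tin",len(P),cv2.minEnclosingCircle(P[:,:2].astype(np.float32)*1000),np.percentile(P[:,2],[5,50,95]))
s=bot.read_state();print(s["position"],s["time_s"])
E
```

```text
tin 504 ((406.0498962402344, -357.55389404296875), 32.667564392089844) [0.10486122 0.10930403 0.11400331]
[ 0.31111132 -0.49113578  0.22928585] 24.25
```

View pics/t7.png

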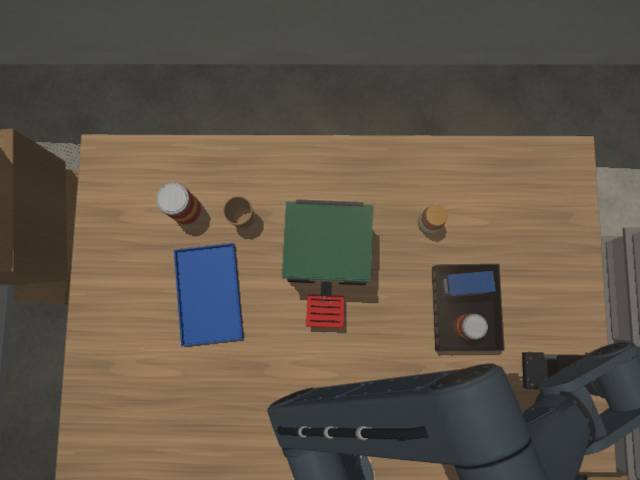

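The tin stands in the crate at (473,327) with the box at (470,283) unmoved, and the lid is closed at (328,242).

```bash
python3 -c "
from rig import bot
print(bot.hand_in())"
```

```text
the job is handed in; nothing more can be done
None
```

I handed the job in at about 24 s: the carton is in the closed bin, the tin stands upright in the crate beside the blue box, and the blue box, jar and cup look unmoved in the last top picture; the hand-in gave back no verdict.

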